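Find the hidden locating hole and pin the nut carrier

TASK

Take the square-headed locating pin out of its rest block, set its tip down in the slot of the gauging fixture and, pressing gently, slide it along the hidden carrier's cover strip until it drops into the shuttered locating hole. Press the pin fully home, so that its collar sits flat on the fixture, and let go; never force the pin against the fixture, and leave the gauges, nuts and other things alone.

Things in the scene. Friction and masses are not known exactly. Their poses are not given: they have to be found in the camera images.
- pin: Steel locating pin, the one with a square head, about 0.34 kg, standing tip down in a rest block. Origin at the centre of its tip, z up. Above the tip: round shank 14 mm thick, 34 mm long, its last 4 mm tapering to 8 mm; round collar 30 mm wide, at 34 to 40 mm; square head 24 x 24 mm, sides along its x and y, at 40 to 76 mm.
- pin_head (a point): The point to grip on the pin: on its axis, 60 mm above the tip, in the square head.
- pin_tip (a point): The centre of the pin's tip (the same point as pin). When the pin is home its collar lies on the fixture's top and the tip is 34 mm below the top. The pin must never bear on the fixture with 25 N or more.
- fixture: Grey steel gauging fixture fixed to the bench, 100 mm (its x) by 300 mm (its y), flat top 50 mm above the bench; a steel strap 10 mm high crosses each end (113 to 143 mm from the middle). Origin at the centre of its underside. Along its y runs a straight slot in the top, 17 mm wide, 6 mm deep, 124 mm long, centred on the fixture.
- slot_mid (a point): Middle of the slot, level with the fixture's top (50 mm above the bench); axes as the fixture's. The slot's floor, 6 mm lower, is a steel cover strip on springs: it yields from about 4 N, then 3 N per mm, up to 4 mm. Its round hole, 16 mm wide, is on the slot's centre line within 38 mm of this point, elsewhere each time, and not measured.
- slot_right (a point): End of the slot on the fixture's -y side, on its centre line, level with the top. The hole is hidden by a sprung shutter of the same steel, flush with the strip, that yields to the pin at about 1 N (2 N when fully down).
- slot_left (a point): End of the slot on the fixture's +y side, on its centre line, level with the top. The strip and its hole do not shift along the slot unless pushed with some 90 N.
- rest_a: The rest block the pin stands in, one of three alike: grey plastic, 44 x 44 mm, 40 mm tall, fixed to the bench, with a 17 mm hole 36 mm deep; the pin's collar lies on the block's top, so its tip is 6 mm above the bench. Origin at the centre of its underside.
- gauge_ring: Steel plug gauge with a flat round disc, 34 mm in diameter, for a head, standing in another rest block; 68 mm long, origin at its lower end. Not to be used.
- gauge_long: Steel plug gauge with a plain round handle, 17 mm in diameter, standing in the third rest block; 90 mm long, origin at its lower end. Not to be used.
- nut_a: Loose dark hex nut, 36 mm across flats, 19 mm high, flat on the bench between the rest blocks. Origin at the centre of its underside. Leave alone.
- nut_b: A second such nut between the rest blocks.
- nut_c: A third such nut, beside the fixture.
- driver: Screwdriver lying on the bench. Leave alone.
- oiler: White plastic bottle, 56 mm in diameter and 150 mm tall, standing on the bench. Leave alone.
There are look-alikes about, which are no part of the job. Leave any red look-alike of the rest_a alone. What is shaped like the pin but red is not meant.

How it is judged:
On the way, in this order (a step that is already met when the one before it is completed fails the run):
1. the pin is lifted clear of its rest block (z of pin_tip in the frame of rest_a above 0.042 m), for 0.1 s.
2. the tip is down in the fixture's slot (z of pin_tip in the frame of slot_mid below -0.003 m and x of pin_tip in the frame of slot_mid between -0.008 and 0.008 m and y of pin_tip in the frame of slot_mid between -0.062 and 0.062 m), for 0.1 s.
At the end, for the whole second after the job is handed in: The pin stands at rest in the hole of the slot, within 4 degrees of upright, its tip at least 32 mm below the fixture's top (collar seated to within 2 mm), and is released (z of pin_tip in the frame of slot_mid below -0.032 m and x of pin_tip in the frame of slot_mid between -0.008 and 0.008 m and y of pin_tip in the frame of slot_mid between -0.05 and 0.05 m and angle between pin's own z axis and vertical below 0.07 rad and linear speed of pin below 0.01 m/s); the robot touches nothing.
It fails at once if the pin is pressed against the fixture with 25 N or more (contact force between pin and fixture above 25 N).
It fails at once if a gauge is moved by more than 15 mm (distance of any of gauge_ring, gauge_long from where it was at the start of the episode above 0.015 m).
It fails at once if a nut, the screwdriver or the bottle is moved by more than 20 mm (distance of any of nut_a, nut_b, nut_c, driver, oiler from where it was at the start of the episode above 0.02 m).
It also fails if it takes over 72 s, if anything falls off the work surface, if the arm or the gripper's body presses on something with over 40 N, if the wrist force passes 120 N, or if a joint passes its speed limit or range.

ROBOT

A 7-joint arm with a two-finger parallel gripper is mounted at the origin on the work surface. World frame = base frame: x ahead of the robot, y to its left, z up, the work surface at z = 0. Lengths are in m, angles in rad, forces in N, time in s.
With the tool pointing down it reaches from about 0.4 to 0.85 m from the base axis. Payload 10.4 kg.
Tool frame: the origin (TCP) lies on the front face of the gripper's body, between the roots of the fingers; the fingertips stand 73 mm ahead of it and the grasp point (between the pads) lies 54 mm ahead of it; x points along the fingers, y is the direction in which the jaws open and shut, and the axes are right-handed (so a half turn about x gives the same grasp; the last joint's range is limited). The gripper opens to 85 mm and grips with 20 to 120 N. Pads are 22 mm wide; open, the fingers measure 114 mm over their backs; the gripper's body (76 mm by 85 mm) begins 54 mm behind the grasp point. The pads swing forward as they close: fully open they stand 13 mm farther back than shut.
Start: joints at [-1.141, 0.332, -0.065, 1.46, 0.022, 1.35, -0.088], TCP at [0.273, 0.562, 0.304] pointing down, gripper open.
Joint ranges: [-2.6, 2.6], [-0.5, 2.12], [-1.47, 1.34], [0.16, 2.42], [-1.27, 4.41], [0.06, 2.06], [-2.6, 2.6]. Speed limits (rad/s): [2.22, 2.22, 2.79, 2.79, 3.14, 3.14, 3.14].

INTERFACE

Orientations are given as a unit quaternion [x, y, z, w].
In Python, from workcell import manip gives the robot as it stands. The module is installed in compiled form; this text tells all that it offers.
- The arm moves only by the tool arm_command, never from a script. Its argument "moves" is a list that holds one entry, the list of rows, each a list of 5 numbers: the closure, from 0 (fully open) to 1 (shut), then the shift along the tool's x, y, z in units of 25 mm (1.0 is 25 mm), then the turn about the tool's x in degrees. A call has 1 to 12 rows; each row shifts and turns the commanded pose from where the row before left it, along the tool's axes as they then stand; what a row does not reach is not made up. A row lasts 1/12 s, in which the tool goes at most 41.7 mm and 7.16 degrees, less where a joint would pass 70% of its speed; a pose out of reach is approached as far as the arm can. A call is refused whole if a number of a shift passes 1 or a number of a turn 7.16, either way. A call with a gripper value outside its range is refused whole. The fingers move at their own pace and stop on an object; "force" is the grip in N (left out, the last holds). Time passes only in rows, so rows that do not move let the fingers close. It gives the time, the measured TCP pose, the force and the opening at its end, in the units of the state.
- manip.get_obs(): the state, without advancing time (a new reading comes with each control period).
- manip.camera(name): name is "side" or "top" or "wrist"; returns the picture (400x640x3 uint8, red, green, blue); there is no depth.
- manip.camera_info(name): a dict with "vfov" (degrees; the focal length in pixels is half the picture's height over the tangent of half this angle, whatever the lens; pixels are square), "cx", "cy" (the principal point, pixels), "dist_coeffs" ([k1, k2, p1, p2, k3] as OpenCV has them; the pictures are not rectified), "pose" (4x4, takes a point from camera to world coordinates). Camera axes: x right, y down, z forward; pixel columns grow to the right and rows downward; lengths in m; the calibration is good to about 2 mm. A picture is of the moment at which its call begins: read the wrist's pose just before it. camera_info takes no time and is no camera call; for the wrist camera it gives the pose at the moment of the call.
- manip.hand_in(): hands the job in, once; it reports no verdict.
Trained networks look in the newest picture that a camera, given by its name, has taken for a name from the list of things; names that differ only in an ending like _2 or _b are one class to them, and where a whole thing is asked for, a point or a joint stands for the part that bears it (a point fixed in the world has none). Each returns a list of dicts, best first, with "confidence" (0 to 1); they miss things now and then, are a little off and sometimes report something else, mostly with a low value. They report only what shows in the picture. A call takes as long as a camera call. They do not tell look-alikes from the thing itself.
- manip.regions_of(query, camera): "mask" (400x640 bool, what is visible of it) and "rect" ([left, top, right, bottom] in pixels, round what is visible of it).
- manip.pinpoint(query, camera): "pixel" ([row, column] in pixels: a listed point, or the origin of a listed thing).
The state is a dict: "clock": time; "joint_pos": joint angles; "joint_velocities": joint speeds; "tau": joint torques, N m; "position": TCP position; "ee_rot": TCP orientation; "ft_force": force on the tool from outside, world axes, zero at the start; "torque": the same for the moment, N m; "grip_width": opening from 0.0 (shut) to 1.0 (fully open).
Only numpy, scipy, OpenCV 4.12 (cv2) and the standard library are available. Lean on these libraries where they do the work, as an engineer would, in place of code of your own. Each camera call takes 0.05 s, during which the arm holds its last target.

## Working session

There is one attempt and no reset: what is moved stays moved. The work goes in short steps, Python scripts to look and compute and a tool call to move; the robot and the scene stay as the last step left them, time stands still between calls to the robot, and variables do not carry over. Pictures are saved under pics/ and viewed, and the job is handed in when it is done.

Besides the shell and the picture viewer there is one more tool, called after "Call:" as name(argument=value, ...), one argument or row to a line, values as JSON. arm_command: Moves the arm, as the interface text tells. Its arguments: {"type":"object","properties":{"moves":{"type":"array","items":{"type":"array","items":{"type":"array","items":{"type":"number"}}}},"force":{"type":"number"}},"required":["moves"]}

```bash
mkdir -p pics
cat > h.py <<'E'
from workcell import manip
import numpy as np, cv2
from scipy.spatial.transform import Rotation as R
def cam(n):
    i=manip.camera_info(n); f=200/np.tan(np.radians(i['vfov'])/2)
    K=np.array([[f,0,i['cx']],[0,f,i['cy']],[0,0,1]]); return K,np.array(i['dist_coeffs'],float),np.array(i['pose'])
def ray(n,uv,c=None):
    K,d,P=c or cam(n)
    p=cv2.undistortPoints(np.array([[uv]],float),K,d)[0,0]
    return P[:3,3],P[:3,:3]@np.array([p[0],p[1],1])
def onz(n,uv,z,c=None):
    o,v=ray(n,uv,c); return o+v*(z-o[2])/v[2]
def proj(n,X,c=None):
    K,d,P=c or cam(n); T=np.linalg.inv(P)
    return cv2.projectPoints(np.array(X,float).reshape(-1,3),cv2.Rodrigues(T[:3,:3])[0],T[:3,3],K,d)[0].reshape(-1,2)
def snap(n,name):
    im=manip.camera(n); cv2.imwrite(f'pics/{name}.png',im[:,:,::-1]); return im
def st():
    o=manip.get_obs(); print({k:np.round(o[k],4).tolist() for k in ['clock','position','ee_rot','ft_force','grip_width']})
    return o
E
python3 - <<'E'
from h import *
o=st(); print(R.from_quat(o['ee_rot']).as_matrix().round(3))
for n in ['side','top','wrist']:
    snap(n,n+'0'); 
    print(n,cam(n)[2].round(3).tolist())
    if n!='wrist':
      for q in ['pin','pin_head','slot_mid','slot_left','slot_right','rest_a','gauge_ring','gauge_long','fixture']:
        print(q,[(np.round(r['pixel']).tolist(),round(r['confidence'],2)) for r in manip.pinpoint(q,n)][:5])
E
```

```text
{'clock': 0.0, 'position': [0.2733, 0.5618, 0.3031], 'ee_rot': [0.1583, 0.6892, -0.1592, 0.689], 'ft_force': [0.9372, 0.6113, -0.079], 'grip_width': 0.9971}
[[-0.001  0.437  0.899]
 [-0.001  0.899 -0.437]
 [-1.    -0.001  0.   ]]
side [[0.885, -0.341, 0.319, 0.196], [-0.467, -0.643, 0.607, -0.588], [-0.002, -0.686, -0.728, 0.793], [0.0, 0.0, 0.0, 1.0]]
pin [([223.0, 242.0], 0.61), ([198.0, 265.0], 0.57)]
pin_head [([178.0, 262.0], 0.65), ([214.0, 289.0], 0.6), ([202.0, 238.0], 0.52)]
slot_mid [([183.0, 366.0], 0.98)]
slot_left [([165.0, 351.0], 0.58)]
slot_right [([202.0, 386.0], 0.65), ([203.0, 370.0], 0.47)]
rest_a [([196.0, 223.0], 0.9), ([199.0, 262.0], 0.77), ([178.0, 261.0], 0.3)]
gauge_ring [([364.0, 406.0], 0.54)]
gauge_long [([244.0, 290.0], 0.75), ([263.0, 308.0], 0.64), ([365.0, 408.0], 0.3)]
fixture [([203.0, 369.0], 0.89)]
top [[-0.023, -0.992, 0.127, 0.407], [-0.999, 0.026, 0.027, 0.0], [-0.03, -0.126, -0.992, 0.834], [0.0, 0.0, 0.0, 1.0]]
pin [([237.0, 389.0], 0.73), ([273.0, 284.0], 0.51), ([234.0, 266.0], 0.49), ([229.0, 172.0], 0.49)]
pin_head [([273.0, 283.0], 0.68), ([238.0, 260.0], 0.51), ([230.0, 175.0], 0.34), ([158.0, 476.0], 0.31)]
slot_mid [([133.0, 314.0], 0.69)]
slot_left [([142.0, 284.0], 0.96)]
slot_right [([137.0, 345.0], 0.78), ([230.0, 173.0], 0.75), ([223.0, 305.0], 0.65)]
rest_a [([278.0, 235.0], 0.87), ([234.0, 270.0], 0.78)]
gauge_ring [([239.0, 389.0], 0.68)]
gauge_long [([236.0, 334.0], 0.45), ([226.0, 301.0], 0.21)]
fixture [([141.0, 315.0], 0.85)]
wrist [[0.438, 0.867, 0.24, 0.214], [0.899, -0.422, -0.116, 0.591], [0.0, 0.267, -0.964, 0.373], [0.0, 0.0, 0.0, 1.0]]
```

View pics/side0.png

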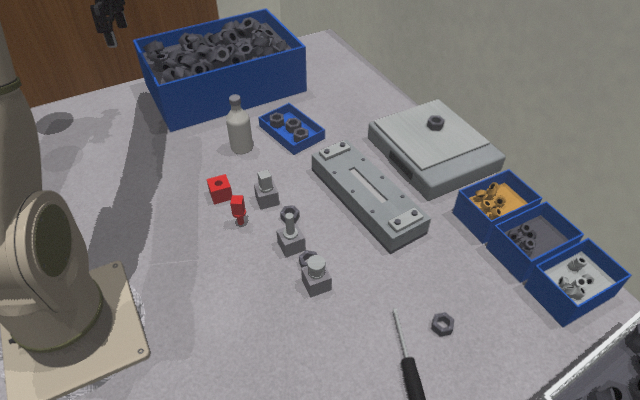

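View pics/top0.png

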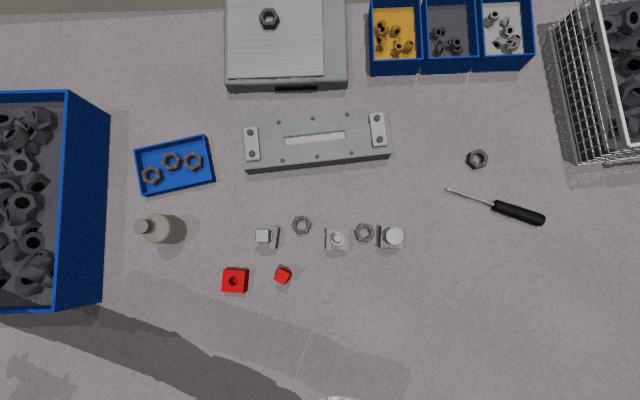

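Run:
```python
import cv2
a=cv2.imread('pics/side0.png')[140:280,190:350]; b=cv2.imread('pics/top0.png')[190:330,190:350]
import numpy as np
cv2.imwrite('pics/crop0.png',np.hstack([cv2.resize(x,None,fx=2.5,fy=3 if 0 else 2.5,interpolation=cv2.INTER_CUBIC) for x in(a,b)]))
```

```text
(no output)
```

View pics/crop0.png

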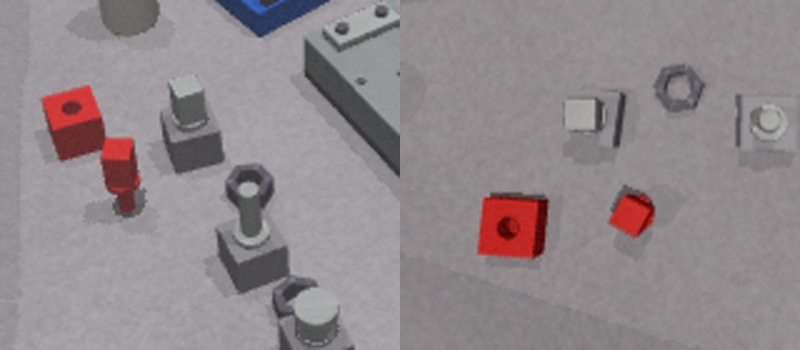

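Run:
```python
from h import *
im=cv2.imread('pics/top0.png'); c=cam('top')
print('pin',onz('top',(262.5,236.2),.082), 'side',onz('side',(265,175),.082))
for uv in [(300,225),(364,233)]: print('nut',onz('top',uv,.019))
for q,n in [('ring',(393,236)),('long',(338,238))]: print(q,onz('top',n,.09))
b=im[95:185,230:400]; cv2.imwrite('pics/c1.png',cv2.resize(b,None,fx=4.5,fy=4.5,interpolation=cv2.INTER_CUBIC))
b=im[215:260,240:290]; cv2.imwrite('pics/c2.png',cv2.resize(b,None,fx=12,fy=12,interpolation=cv2.INTER_CUBIC))
```

```text
pin [0.44131116 0.13247998 0.082     ] side [0.4464806  0.12849704 0.082     ]
nut [0.46520912 0.06612473 0.019     ]
nut [ 0.44564761 -0.06432272  0.019     ]
ring [ 0.43548731 -0.11203539  0.09      ]
long [ 0.43417738 -0.0100905   0.09      ]
```

View pics/c1.png

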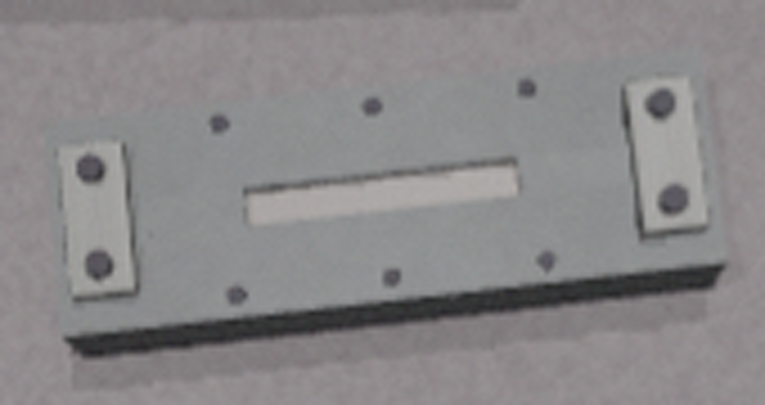

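View pics/c2.png

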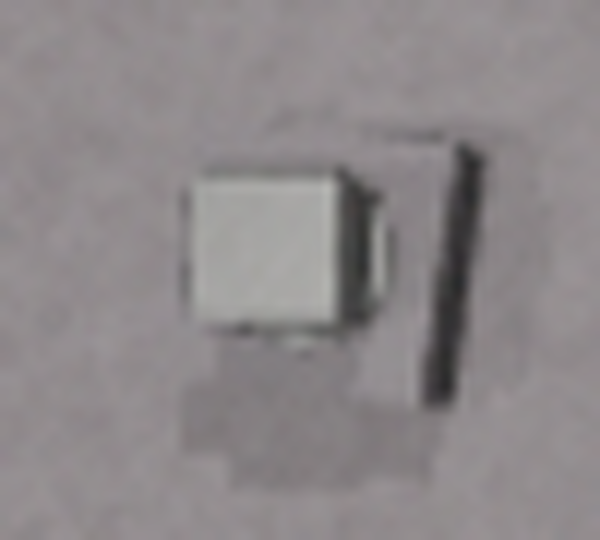

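Run:
```python
from h import *
f=lambda p:(p[0]/4.5+230-.5+.11,p[1]/4.5+95-.5+.11)
P=[onz('top',f(p),.05)for p in [(244,190),(516,158),(519,194),(250,227)]]
for p in P:print(p.round(4))
print('mid',np.mean(P,0),'len',np.linalg.norm(P[0]-P[1]),np.linalg.norm(P[3]-P[2]),np.linalg.norm(P[0]-P[3]))
d=(P[0]-P[1]+P[3]-P[2]);print('slot yaw',np.degrees(np.arctan2(d[1],d[0])))
f=lambda p:(p[0]/12+240-.5+.04,p[1]/12+215-.5+.04)
P=[onz('top',f(p),.082)for p in [(190,175),(342,172),(342,326),(197,326)]]
print(np.mean(P,0));
for i in range(4):
  d=P[i]-P[(i+1)%4];print(np.linalg.norm(d),np.degrees(np.arctan2(d[1],d[0])))
print('bottle',onz('top',(140,226),.15))
```

```text
[0.6433 0.0936 0.05  ]
[ 0.6543 -0.0296  0.05  ]
[ 0.6375 -0.0304  0.05  ]
[0.6261 0.0911 0.05  ]
mid [0.6403007  0.03119109 0.05      ] len 0.12365615491676116 0.12205215759690438 0.017417559262141263
slot yaw 95.23219852868016
[0.44296765 0.13370736 0.082     ]
0.024121873334311757 89.68650600097624
0.024228348199908812 -0.3159170822951363
0.022919614693157443 -91.39856923576677
0.023824829226102667 -177.4135522254665
bottle [0.46129395 0.33354836 0.15      ]
```

Call:
arm_command(
  moves=[
    [[0, 0, 0, 0, -6.5], [0, 0, 0, 0, -6.5], [0, 0, 0, 0, -6.5], [0, 0, 0, 0, -6.5]],
  ],
)

```text
clock: 1.38
position: [0.2734, 0.562, 0.3039]
ee_rot: [-0.002, 0.707, 0.002, 0.707]
ft_force: [0.6, -0.2, -0.6]
grip_width: 1.004
```

Call:
arm_command(
  moves=[
    [[0, 0, -1, 0.4, 0], [0, 0, -1, 0.4, 0], [0, 0, -1, 0.4, 0], [0, 0, -1, 0.4, 0], [0, 0, -1, 0.4, 0], [0, 0, -1, 0.4, 0], [0, 0, -1, 0.4, 0], [0, 0, -1, 0.4, 0], [0, 0, -1, 0.4, 0], [0, 0, -1, 0.4, 0], [0, 0, -1, 0.4, 0], [0, 0, -1, 0.4, 0]],
  ],
)

```text
clock: 2.38
position: [0.394, 0.2609, 0.3041]
ee_rot: [-0.0, 0.707, 0.001, 0.707]
ft_force: [0.4, -0.1, -0.6]
grip_width: 1.003
```

Call:
arm_command(
  moves=[
    [[0, 0, -1, 0.4, 0], [0, 0, -1, 0.4, 0], [0, 0, -1, 0.4, 0], [0, 0, -1, 0.4, 0], [0, 0, -1, 0.4, 0], [0, 0.4, -0.2, 0, 0], [0, 0.5, 0, 0, 0], [0, 0.5, 0, 0, 0], [0, 0.5, 0, 0, 0], [0, 0, 0, 0, 0], [0, 0, 0, 0, 0]],
  ],
)

```text
clock: 3.3
position: [0.4435, 0.1324, 0.2561]
ee_rot: [-0.001, 0.707, 0.0, 0.707]
ft_force: [-0.9, 0.7, 1.2]
grip_width: 0.999
```

Run:
```python
from h import *
st();snap('wrist','w1');c=cam('wrist')
for q in ['pin','pin_head','rest_a']:
    print(q,[(np.round(r['pixel']).tolist(),round(r['confidence'],2)) for r in manip.pinpoint(q,'wrist')][:5])
print(proj('wrist',[[.443,.1337,.082]],c))
```

```text
{'clock': 3.3, 'position': [0.4435, 0.1324, 0.2561], 'ee_rot': [-0.0006, 0.7075, 0.0003, 0.7067], 'ft_force': [-0.9379, 0.7058, 1.2213], 'grip_width': 0.9988}
pin [([188.0, 323.0], 0.78), ([117.0, 292.0], 0.73)]
pin_head [([110.0, 280.0], 0.97), ([201.0, 326.0], 0.73)]
rest_a [([106.0, 385.0], 0.76), ([182.0, 322.0], 0.73)]
[[323.66815904 201.2422439 ]]
```

View pics/w1.png

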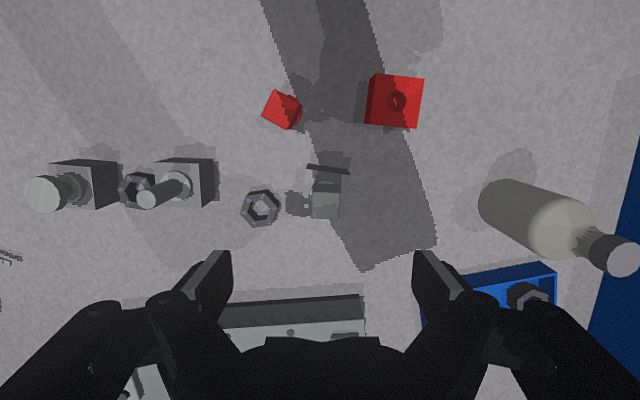

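Run:
```python
from h import *
im=cv2.imread('pics/w1.png'); b=im[150:230,275:365].astype(float)*1.8
b=cv2.resize(np.clip(b,0,255).astype(np.uint8),None,fx=7,fy=7,interpolation=cv2.INTER_CUBIC); cv2.imwrite('pics/w1c.png',b)
print(cam('wrist')[2].round(3))
```

```text
[[-0.001  0.963  0.268  0.378]
 [ 1.     0.001  0.001  0.132]
 [ 0.     0.268 -0.963  0.326]
 [ 0.     0.     0.     1.   ]]
```

View pics/w1c.png

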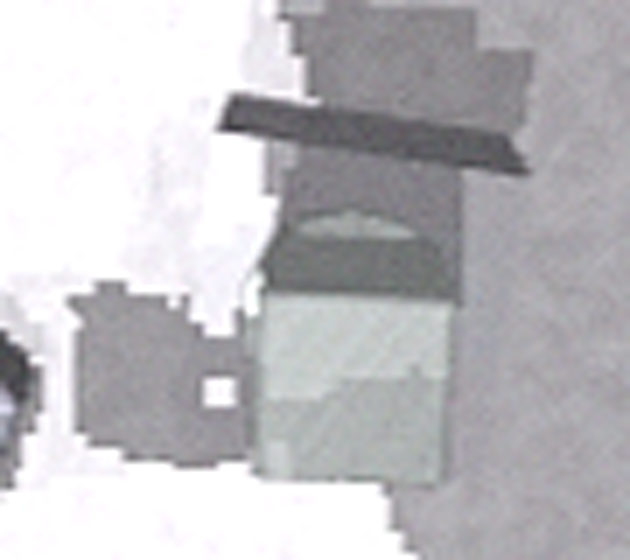

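Run:
```python
from h import *
f=lambda p:(p[0]/7+275-.43,p[1]/7+150-.43)
P=[onz('wrist',f(p),.082)for p in [(262,293),(452,303),(443,485),(256,478)]]
print(np.mean(P,0))
for i in range(4):
  d=P[(i+1)%4]-P[i];print(np.linalg.norm(d),np.degrees(np.arctan2(d[1],d[0])))
```

```text
[0.44720235 0.13493529 0.082     ]
0.022575267623892455 86.95964903797416
0.022754058983753232 -1.821061855081248
0.022745311824736353 -92.20802713712781
0.02308148231394302 177.74542786432497
```

Call:
arm_command(
  moves=[
    [[0, 0.8, 0.07, 0.06, 2.6], [0, 0.8, 0, 0, 0], [0, 0.8, 0, 0, 0], [0, 0.6, 0, 0, 0], [0, 0.4, 0, 0, 0], [0, 0, 0, 0, 0], [0, 0, 0, 0, 0]],
  ],
)

```text
clock: 4.08
position: [0.4455, 0.1341, 0.1718]
ee_rot: [0.016, 0.707, -0.016, 0.707]
ft_force: [0.2, -0.3, -0.2]
grip_width: 0.997
```

Run:
```python
from h import *
st();snap('wrist','w2');snap('side','s2');c=cam('wrist')
print(proj('wrist',[[.445,.134,.082]],c))
im=cv2.imread('pics/w2.png'); b=im[100:300,250:420].astype(float)*1.6
a=cv2.resize(np.clip(b,0,255).astype(np.uint8),None,fx=3,fy=3,interpolation=cv2.INTER_CUBIC)
b=cv2.resize(cv2.imread('pics/s2.png')[150:225,240:290],None,fx=5,fy=8,interpolation=cv2.INTER_CUBIC)
cv2.imwrite('pics/w2c.png',a);cv2.imwrite('pics/s2c.png',cv2.resize(cv2.imread('pics/s2.png')[150:225,230:300],None,fx=8,fy=8,interpolation=cv2.INTER_CUBIC))
```

```text
{'clock': 4.0833, 'position': [0.4455, 0.1341, 0.1718], 'ee_rot': [0.0157, 0.7069, -0.0157, 0.707], 'ft_force': [0.1848, -0.3296, -0.2341], 'grip_width': 0.9972}
[[321.66995401 239.36313386]]
```

View pics/w2c.png

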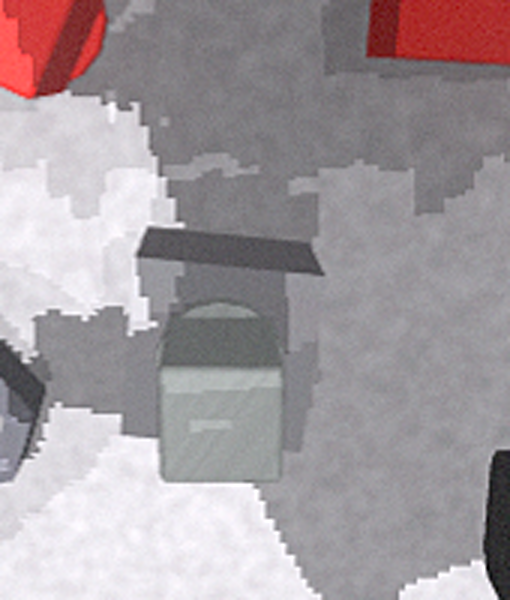

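View pics/s2c.png

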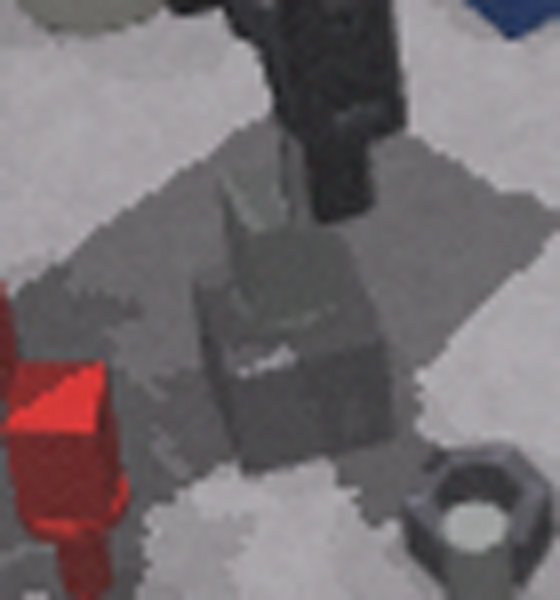

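Call:
arm_command(
  moves=[
    [[0, 0.7, 0.03, 0, 0], [0, 0.7, 0, 0, 0], [0, 0.4, 0, 0, 0], [0, 0.2, 0, 0, 0], [0, 0, 0, 0, 0], [1, 0, 0, 0, 0], [1, 0, 0, 0, 0], [1, 0, 0, 0, 0], [1, 0, 0, 0, 0], [1, 0, 0, 0, 0], [1, 0, 0, 0, 0], [1, 0, 0, 0, 0]],
  ],
  force=60,
)

```text
clock: 5.18
position: [0.4457, 0.1349, 0.1219]
ee_rot: [0.016, 0.707, -0.015, 0.707]
ft_force: [-1.2, 0.2, 6.5]
grip_width: 0.27
```

Call:
arm_command(
  moves=[
    [[1, 0, 0, 0, 0], [1, 0, 0, 0, 0], [1, 0, 0, 0, 0]],
  ],
)

```text
clock: 5.43
position: [0.4456, 0.1349, 0.1219]
ee_rot: [0.016, 0.707, -0.016, 0.707]
ft_force: [-1.4, -0.6, 6.0]
grip_width: 0.27
```

Run:
```python
from h import *
st();snap('wrist','w3');snap('side','s3')
b=cv2.resize(cv2.imread('pics/s3.png')[130:225,220:310],None,fx=4.2,fy=4.2,interpolation=cv2.INTER_CUBIC)
a=cv2.imread('pics/w3.png')[0:399,120:520]
cv2.imwrite('pics/w3c.png',np.hstack([a,b[:399]]))
```

```text
{'clock': 5.4333, 'position': [0.4456, 0.1349, 0.1219], 'ee_rot': [0.0159, 0.7067, -0.0155, 0.7071], 'ft_force': [-1.4099, -0.6074, 5.9521], 'grip_width': 0.2701}
```

View pics/w3c.png

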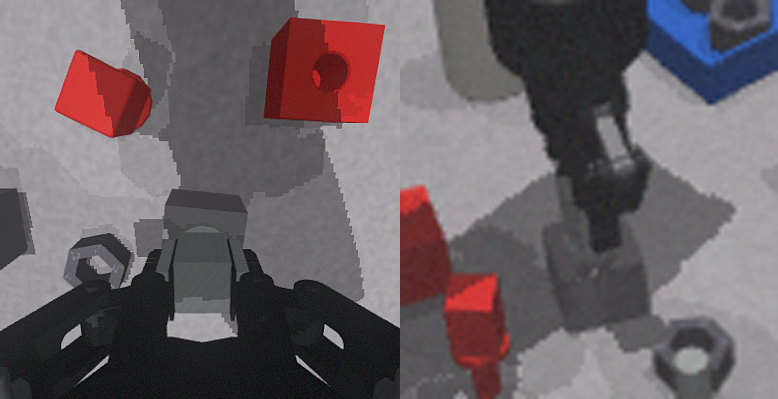

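Call:
arm_command(
  moves=[
    [[1, -0.2, 0, 0, 0], [1, -0.4, 0, 0, 0], [1, -0.5, 0, 0, 0], [1, -0.6, 0, 0, 0], [1, -0.6, 0, 0, 0], [1, -0.6, 0, 0, 0], [1, -0.6, 0, 0, 0], [1, -0.3, 0, 0, 0], [1, 0, 0, 0, 0], [1, 0, 0, 0, 0]],
  ],
)

```text
clock: 6.37
position: [0.4453, 0.1347, 0.2163]
ee_rot: [0.016, 0.707, -0.016, 0.707]
ft_force: [-0.2, 0.4, -3.8]
grip_width: 0.271
```

Run:
```python
from h import *
st();snap('wrist','w4');snap('side','s4')
b=cv2.resize(cv2.imread('pics/s4.png')[100:195,220:310],None,fx=4.2,fy=4.2,interpolation=cv2.INTER_CUBIC)
a=cv2.imread('pics/w4.png')[0:399,120:520]
cv2.imwrite('pics/w4c.png',np.hstack([a,b[:399]]))
```

```text
{'clock': 6.3667, 'position': [0.4453, 0.1347, 0.2163], 'ee_rot': [0.0158, 0.7069, -0.0156, 0.707], 'ft_force': [-0.1807, 0.4022, -3.8276], 'grip_width': 0.2706}
```

View pics/w4c.png

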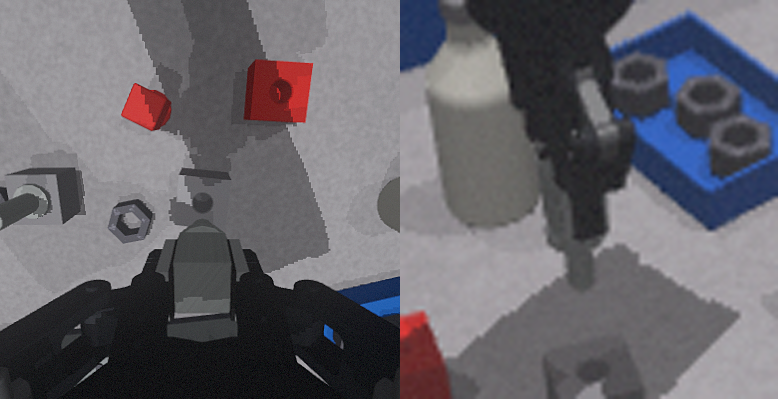

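Call:
arm_command(
  moves=[
    [[1, 0, 0, 0, -3.9], [1, 0, 0, 0, -3.9], [1, 0, -0.4, 0.4, 0], [1, 0, -0.76, 0.82, 0], [1, 0, -0.76, 0.82, 0], [1, 0, -0.76, 0.82, 0], [1, 0, -0.76, 0.82, 0], [1, 0, -0.76, 0.82, 0], [1, 0, -0.76, 0.82, 0], [1, 0, -0.76, 0.82, 0], [1, 0, -0.76, 0.82, 0], [1, 0, -0.36, 0.43, 0]],
  ],
)

```text
clock: 7.47
position: [0.6463, -0.0216, 0.2147]
ee_rot: [-0.032, 0.707, 0.031, 0.706]
ft_force: [-0.0, -0.6, -3.5]
grip_width: 0.275
```

Call:
arm_command(
  moves=[
    [[1, 0.4, 0, 0, 0], [1, 0.4, 0, 0, 0], [1, 0.2, 0, 0, 0], [1, 0, 0, 0, 0], [1, 0, 0, 0, 0]],
  ],
)

```text
clock: 7.88
position: [0.6442, -0.0177, 0.1907]
ee_rot: [-0.033, 0.707, 0.033, 0.706]
ft_force: [0.2, 0.1, -3.5]
grip_width: 0.273
```

Run:
```python
from h import *
o=st();print(R.from_quat(o['ee_rot']).as_matrix().round(4))
for n in ['side','top','wrist']: snap(n,n+'5')
b=cv2.resize(cv2.imread('pics/side5.png')[120:250,310:430],None,fx=4.5,fy=4.5,interpolation=cv2.INTER_CUBIC)
cv2.imwrite('pics/s5c.png',b)
a=cv2.resize(cv2.imread('pics/top5.png')[90:190,230:400],None,fx=4.5,fy=4.5,interpolation=cv2.INTER_CUBIC)
cv2.imwrite('pics/t5c.png',a)
```

```text
{'clock': 7.8833, 'position': [0.6442, -0.0177, 0.1907], 'ee_rot': [-0.0326, 0.7069, 0.033, 0.7058], 'ft_force': [0.2056, 0.1304, -3.4532], 'grip_width': 0.2731}
[[-1.500e-03 -9.280e-02  9.957e-01]
 [ 5.000e-04  9.957e-01  9.280e-02]
 [-1.000e+00  6.000e-04 -1.500e-03]]
```

View pics/s5c.png

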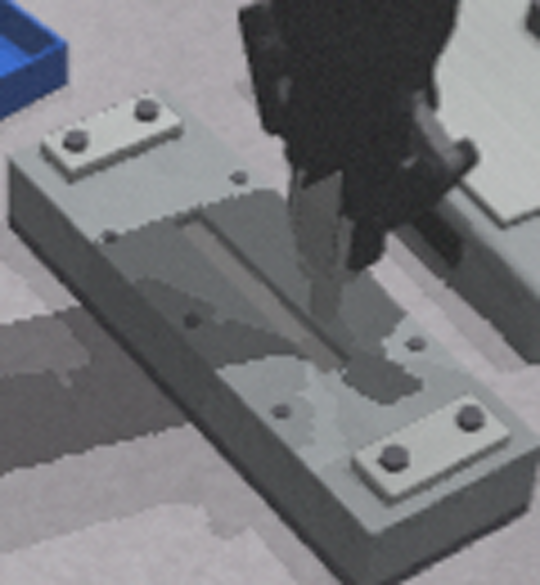

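View pics/wrist5.png

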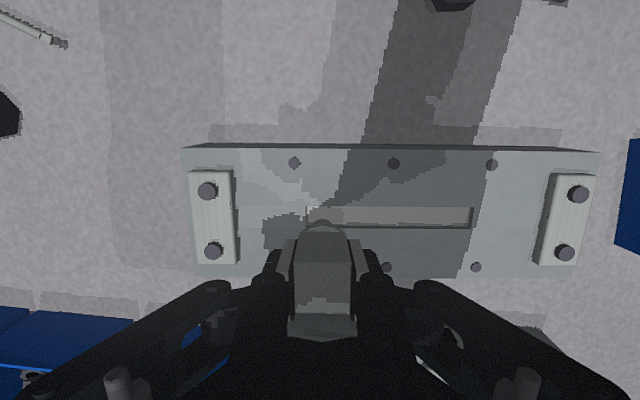

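```bash
cat >> h.py <<'E'
def slotpts(mid,yaw,z=.05,w=.017,l=.124):
    t=np.radians(yaw);y=np.array([np.cos(t),np.sin(t)]);x=np.array([np.sin(t),-np.cos(t)])
    return [np.r_[np.array(mid)+a*w/2*x+b*l/2*y,z] for a,b in[(-1,-1),(1,-1),(1,1),(-1,1)]]
def crop(img,box,s,name,lines=[],pts=[]):
    x0,y0,x1,y1=box
    b=cv2.resize(img[y0:y1,x0:x1],None,fx=s,fy=s,interpolation=cv2.INTER_CUBIC)
    m=lambda p:tuple(int(round(v)) for v in ((p[0]-x0+.5)*s-.5,(p[1]-y0+.5)*s-.5))
    for L in lines:
        for i in range(len(L)): cv2.line(b,m(L[i]),m(L[(i+1)%len(L)]),(0,0,255),1)
    for p in pts: cv2.circle(b,m(p),3,(0,255,0),1)
    cv2.imwrite(f'pics/{name}.png',b)
E
python3 - <<'E'
from h import *
S=slotpts((.6403,.0312),95.2); 
circ=lambda c,r,z:[np.array([c[0]+r*np.cos(a),c[1]+r*np.sin(a),z]) for a in np.linspace(0,6.28,24)]
T=np.array([.6442,-.0177])
for n,box,s in [('side',(340,140,410,210),8),('wrist',(280,180,500,250),3.6),('top',(270,110,360,160),8)]:
    im=cv2.imread(f'pics/{n}5.png')
    L=[proj(n,S)]
    if n!='wrist': L+=[proj(n,circ(T,.004,.0747)),proj(n,circ(T,.007,.0787)),proj(n,circ(T,.015,.1087))]
    else: L+=[proj(n,circ(T,.015,.1147)), proj(n,circ(T,.015,.1087))]
    crop(im,box,s,'o5'+n,L)
E
```

```text
(no output)
```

View pics/o5side.png

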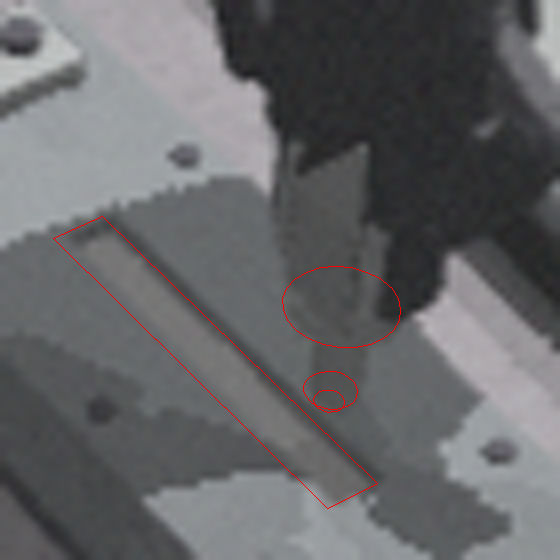

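View pics/o5wrist.png

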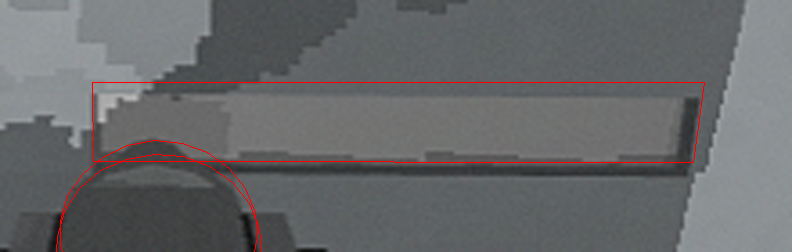

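View pics/o5top.png

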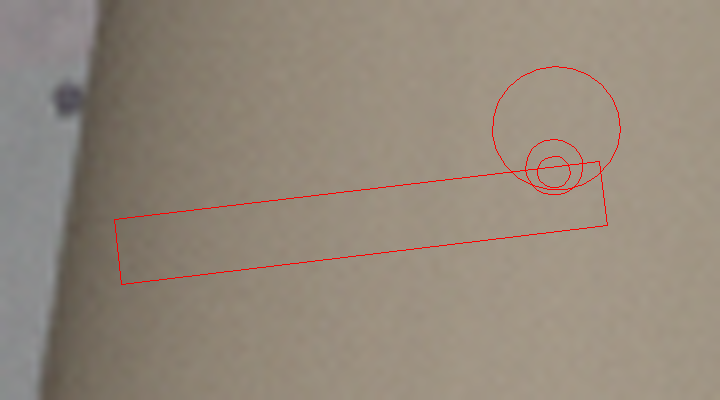

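Call:
arm_command(
  moves=[
    [[1, 0.4, 0, 0.06, 0], [1, 0.3, 0, 0, 0], [1, 0.1, 0, 0, 0], [1, 0, 0, 0, 0], [1, 0, 0, 0, 0], [1, 0, 0, 0, 0]],
  ],
)

```text
clock: 8.53
position: [0.6466, -0.0186, 0.1715]
ee_rot: [-0.032, 0.706, 0.032, 0.706]
ft_force: [0.3, 0.4, -3.2]
grip_width: 0.275
```

Run:
```python
from h import *
o=st()
for n in ['side','wrist']: snap(n,n+'6')
im=cv2.convertScaleAbs(cv2.imread('pics/side6.png'),alpha=1.6)
crop(im,(340,140,410,210),8,'o6side')
crop(cv2.imread('pics/wrist6.png'),(260,170,520,260),3,'o6wrist')
```

```text
{'clock': 8.5333, 'position': [0.6466, -0.0186, 0.1715], 'ee_rot': [-0.0324, 0.7063, 0.0324, 0.7064], 'ft_force': [0.2662, 0.4419, -3.2448], 'grip_width': 0.2747}
```

View pics/o6side.png

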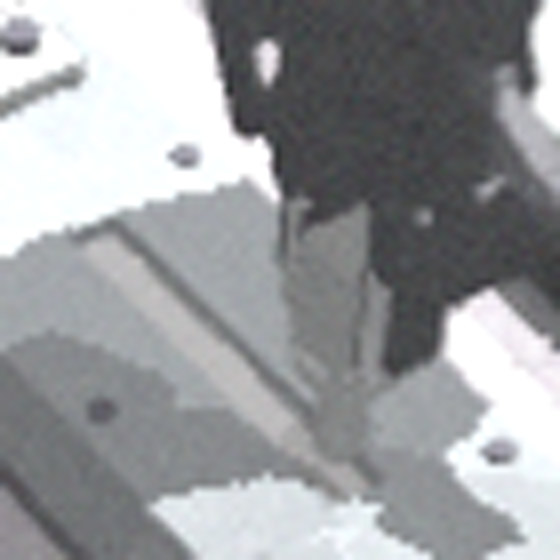

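View pics/o6wrist.png

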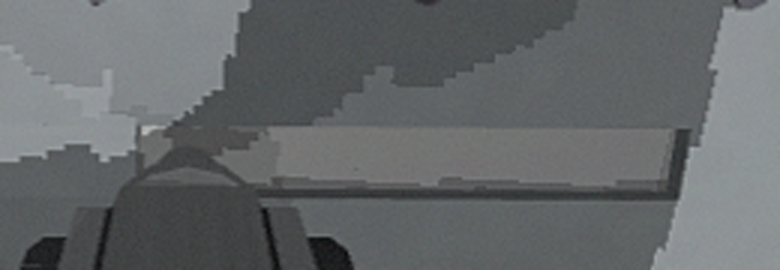

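Run:
```python
from h import *
f=lambda p:((p[0]+.5)/8-.5+340,(p[1]+.5)/8-.5+140)
t=np.radians(95.23);y=np.array([np.cos(t),np.sin(t)]);x=np.array([np.sin(t),-np.cos(t)]);mid=np.array([.6403,.0312])
def g(p,z):
    q=onz('side',f(p),z)[:2]-mid; return (q@x*1e3).round(1),(q@y*1e3).round(1)
for p in [(125,215),(210,300),(310,400),(378,483)]: print('far',g(p,.05))
for p in [(78,235),(200,362),(270,430),(333,493)]: print('near',g(p,.05))
for p in [(342,450),(342,455),(342,445)]: print('tip',g(p,.0555))
for p in [(290,285),(366,285)]: print('headbot/collar',g(p,.0955))
q=np.array([.6466,-.0186])-mid;print('tcp',q@x*1e3,q@y*1e3)
# wrist
f=lambda p:((p[0]+.5)/3-.5+260,(p[1]+.5)/3-.5+170)
def g(p,z):
    q=onz('wrist',f(p),z)[:2]-mid; return (q@x*1e3).round(1),(q@y*1e3).round(1)
for p in [(300,127),(600,128)]: print('wnear',g(p,.05))
for p in [(300,196),(600,200)]: print('wfar',g(p,.05))
for p in [(137,127),(137,150),(690,130),(680,200)]:print('wends',g(p,.05))
```

```text
far (np.float64(14.2), np.float64(58.8))
far (np.float64(13.4), np.float64(17.9))
far (np.float64(12.5), np.float64(-28.0))
far (np.float64(8.5), np.float64(-62.2))
near (np.float64(-1.8), np.float64(59.3))
near (np.float64(-3.6), np.float64(-0.1))
near (np.float64(-3.4), np.float64(-31.1))
near (np.float64(-3.7), np.float64(-58.6))
tip (np.float64(4.3), np.float64(-51.4))
tip (np.float64(3.2), np.float64(-52.8))
tip (np.float64(5.4), np.float64(-49.9))
headbot/collar (np.float64(2.9), np.float64(-25.3))
headbot/collar (np.float64(19.5), np.float64(-36.1))
tcp 1.734302106298497 -50.16694326151523
wnear (np.float64(-5.9), np.float64(-25.6))
wnear (np.float64(-5.6), np.float64(41.1))
wfar (np.float64(10.4), np.float64(-25.0))
wfar (np.float64(11.4), np.float64(43.2))
wends (np.float64(-5.9), np.float64(-61.4))
wends (np.float64(-0.5), np.float64(-61.5))
wends (np.float64(-5.2), np.float64(61.5))
wends (np.float64(11.5), np.float64(61.7))
```

Call:
arm_command(
  moves=[
    [[1, 0.06, 0, 0.02, 0], [1, 0.08, 0, 0, 0], [1, 0.08, 0, 0, 0], [1, 0.06, 0, 0, 0], [1, 0, 0, 0, 0], [1, 0, 0, 0, 0]],
  ],
)

```text
clock: 9.13
position: [0.6469, -0.0184, 0.1642]
ee_rot: [-0.032, 0.706, 0.032, 0.706]
ft_force: [0.2, -0.6, -3.7]
grip_width: 0.272
```

Call:
arm_command(
  moves=[
    [[1, 0.04, 0, 0, 0], [1, 0.04, 0, 0, 0], [1, 0, 0, 0, 0], [1, 0, 0, 0, 0]],
  ],
)

```text
clock: 9.47
position: [0.647, -0.0184, 0.1623]
ee_rot: [-0.032, 0.706, 0.032, 0.706]
ft_force: [-0.1, 1.0, -3.6]
grip_width: 0.272
```

Call:
arm_command(
  moves=[
    [[1, 0.04, 0, 0, 0], [1, 0, 0, 0, 0], [1, 0, 0, 0, 0]],
  ],
)

```text
clock: 9.72
position: [0.647, -0.0185, 0.1614]
ee_rot: [-0.032, 0.706, 0.032, 0.706]
ft_force: [0.5, 0.1, -4.2]
grip_width: 0.272
```

Call:
arm_command(
  moves=[
    [[1, 0.04, 0, 0, 0], [1, 0, 0, 0, 0], [1, 0, 0, 0, 0]],
  ],
)

```text
clock: 9.97
position: [0.647, -0.0184, 0.1603]
ee_rot: [-0.032, 0.706, 0.032, 0.706]
ft_force: [0.6, 0.1, -3.3]
grip_width: 0.27
```

Call:
arm_command(
  moves=[
    [[1, 0.04, 0, 0, 0], [1, 0, 0, 0, 0], [1, 0, 0, 0, 0]],
  ],
)

```text
clock: 10.22
position: [0.6472, -0.0185, 0.1599]
ee_rot: [-0.032, 0.706, 0.032, 0.707]
ft_force: [-1.3, 0.2, 1.4]
grip_width: 0.272
```

Call:
arm_command(
  moves=[
    [[1, 0.03, 0, 0, 0], [1, 0, 0, 0, 0], [1, 0, 0, 0, 0]],
  ],
)

```text
clock: 10.47
position: [0.6472, -0.0184, 0.159]
ee_rot: [-0.032, 0.706, 0.032, 0.707]
ft_force: [-1.5, -0.9, 2.2]
grip_width: 0.272
```

Call:
arm_command(
  moves=[
    [[1, -0.06, 0, 0, 0], [1, 0, 0, 0.04, 0], [1, 0, 0, 0, 0], [1, 0, 0, 0, 0]],
  ],
)

```text
clock: 10.8
position: [0.648, -0.0184, 0.16]
ee_rot: [-0.032, 0.706, 0.032, 0.706]
ft_force: [-0.9, -0.2, 0.6]
grip_width: 0.271
```

Call:
arm_command(
  moves=[
    [[1, 0, 0, 0.04, 0], [1, 0, 0, 0, 0], [1, 0, 0, 0, 0]],
  ],
)

```text
clock: 11.05
position: [0.6488, -0.0183, 0.16]
ee_rot: [-0.032, 0.707, 0.032, 0.706]
ft_force: [-1.7, 0.9, 1.0]
grip_width: 0.274
```

Call:
arm_command(
  moves=[
    [[1, -0.02, 0, 0.03, 0], [1, 0, 0, 0, 0], [1, 0, 0, 0, 0]],
  ],
)

```text
clock: 11.3
position: [0.6492, -0.0183, 0.1601]
ee_rot: [-0.032, 0.707, 0.032, 0.706]
ft_force: [-3.9, -0.3, -2.4]
grip_width: 0.273
```

Call:
arm_command(
  moves=[
    [[1, 0, 0, 0.03, 0], [1, 0, 0, 0, 0], [1, 0, 0, 0, 0]],
  ],
)

```text
clock: 11.55
position: [0.6495, -0.0183, 0.16]
ee_rot: [-0.032, 0.707, 0.032, 0.705]
ft_force: [-7.1, -0.7, -1.5]
grip_width: 0.27
```

Call:
arm_command(
  moves=[
    [[1, 0, 0, -0.08, 0], [1, 0, 0, -0.08, 0], [1, 0, 0, 0, 0], [1, 0, 0, 0, 0]],
  ],
)

```text
clock: 11.88
position: [0.6469, -0.0184, 0.1609]
ee_rot: [-0.032, 0.706, 0.033, 0.707]
ft_force: [-0.8, -0.2, -2.9]
grip_width: 0.272
```

Call:
arm_command(
  moves=[
    [[1, 0, 0, -0.03, 0], [1, 0, 0, 0, 0], [1, 0, 0, 0, 0]],
  ],
)

```text
clock: 12.13
position: [0.6459, -0.0185, 0.1607]
ee_rot: [-0.032, 0.706, 0.032, 0.706]
ft_force: [0.4, 0.6, -3.6]
grip_width: 0.27
```

Call:
arm_command(
  moves=[
    [[1, 0, 0, -0.03, 0], [1, 0, 0, 0, 0], [1, 0, 0, 0, 0]],
  ],
)

```text
clock: 12.38
position: [0.6452, -0.0186, 0.1607]
ee_rot: [-0.032, 0.706, 0.032, 0.707]
ft_force: [-0.2, 0.4, -3.8]
grip_width: 0.272
```

Call:
arm_command(
  moves=[
    [[1, 0, 0, -0.03, 0], [1, 0, 0, 0, 0], [1, 0, 0, 0, 0]],
  ],
)

```text
clock: 12.63
position: [0.6446, -0.0186, 0.1608]
ee_rot: [-0.032, 0.706, 0.033, 0.707]
ft_force: [3.8, 0.8, -4.7]
grip_width: 0.27
```

Call:
arm_command(
  moves=[
    [[1, 0, 0, 0.11, 0], [1, 0.06, 0, 0, 0], [1, 0, 0, 0, 0], [1, 0, 0, 0, 0]],
  ],
)

```text
clock: 12.97
position: [0.6472, -0.0184, 0.1596]
ee_rot: [-0.032, 0.706, 0.033, 0.707]
ft_force: [0.1, -0.4, 1.9]
grip_width: 0.274
```

Call:
arm_command(
  moves=[
    [[1, 0, 0.1, 0, 0], [1, 0, 0.1, 0, 0], [1, 0, 0, 0, 0]],
  ],
)

```text
clock: 13.22
position: [0.6467, -0.0135, 0.1594]
ee_rot: [-0.033, 0.706, 0.032, 0.707]
ft_force: [0.3, -3.2, 1.8]
grip_width: 0.273
```

Call:
arm_command(
  moves=[
    [[1, 0, 0.1, 0, 0], [1, 0, 0.1, 0, 0], [1, 0, 0, 0, 0]],
  ],
)

```text
clock: 13.47
position: [0.6461, -0.008, 0.1592]
ee_rot: [-0.033, 0.706, 0.033, 0.706]
ft_force: [-0.7, -2.7, 3.1]
grip_width: 0.273
```

Call:
arm_command(
  moves=[
    [[1, 0, 0.1, 0, 0], [1, 0, 0.1, 0, 0], [1, 0, 0, 0, 0]],
  ],
)

```text
clock: 13.72
position: [0.6456, -0.0028, 0.1592]
ee_rot: [-0.033, 0.706, 0.033, 0.706]
ft_force: [0.2, -2.3, 2.3]
grip_width: 0.273
```

Call:
arm_command(
  moves=[
    [[1, 0, 0.1, 0, 0], [1, 0, 0.1, 0, 0], [1, 0, 0, 0, 0]],
  ],
)

```text
clock: 13.97
position: [0.6451, 0.0022, 0.1591]
ee_rot: [-0.033, 0.706, 0.033, 0.706]
ft_force: [0.9, -2.0, 2.5]
grip_width: 0.272
```

Call:
arm_command(
  moves=[
    [[1, 0, 0.1, 0.01, 0], [1, 0, 0.1, 0, 0], [1, 0, 0, 0, 0]],
  ],
)

```text
clock: 14.22
position: [0.6446, 0.0079, 0.1586]
ee_rot: [-0.032, 0.707, 0.033, 0.706]
ft_force: [0.7, -0.3, -3.5]
grip_width: 0.272
```

Call:
arm_command(
  moves=[
    [[1, 0, 0.1, 0, 0], [1, 0, 0.1, 0, 0], [1, 0, 0, 0, 0]],
  ],
)

```text
clock: 14.47
position: [0.6441, 0.0129, 0.1585]
ee_rot: [-0.032, 0.707, 0.033, 0.706]
ft_force: [-1.4, 0.1, -3.2]
grip_width: 0.28
```

Call:
arm_command(
  moves=[
    [[1, 0, 0.1, 0, 0], [1, 0, 0.1, 0, 0], [1, 0, 0, 0, 0]],
  ],
)

```text
clock: 14.72
position: [0.6441, 0.016, 0.1593]
ee_rot: [-0.033, 0.706, 0.032, 0.706]
ft_force: [-0.8, -1.6, 1.4]
grip_width: 0.268
```

Call:
arm_command(
  moves=[
    [[1, 0, -0.1, 0, 0], [1, 0, -0.1, 0, 0], [1, 0, -0.08, 0, 0], [1, 0, 0, 0, 0], [1, 0, 0, 0, 0]],
  ],
)

```text
clock: 15.13
position: [0.6446, 0.009, 0.159]
ee_rot: [-0.032, 0.706, 0.032, 0.706]
ft_force: [-0.4, -0.8, -2.0]
grip_width: 0.272
```

Call:
arm_command(
  moves=[
    [[1, 0.04, 0, 0, 0], [1, 0, 0, 0, 0], [1, 0, 0, 0, 0]],
  ],
)

```text
clock: 15.38
position: [0.6446, 0.0094, 0.158]
ee_rot: [-0.032, 0.706, 0.032, 0.706]
ft_force: [-1.2, -0.3, -3.2]
grip_width: 0.275
```

Call:
arm_command(
  moves=[
    [[1, 0.04, 0, 0, 0], [1, 0, 0, 0, 0], [1, 0, 0, 0, 0]],
  ],
)

```text
clock: 15.63
position: [0.6447, 0.0095, 0.1571]
ee_rot: [-0.032, 0.706, 0.032, 0.706]
ft_force: [-0.0, 0.1, -2.9]
grip_width: 0.271
```

Call:
arm_command(
  moves=[
    [[1, 0.04, 0, 0, 0], [1, 0, 0, 0, 0], [1, 0, 0, 0, 0]],
  ],
)

```text
clock: 15.88
position: [0.6447, 0.0095, 0.1561]
ee_rot: [-0.032, 0.706, 0.032, 0.706]
ft_force: [0.0, -0.0, -2.5]
grip_width: 0.273
```

Call:
arm_command(
  moves=[
    [[1, 0.04, 0, 0, 0], [1, 0, 0, 0, 0], [1, 0, 0, 0, 0]],
  ],
)

```text
clock: 16.13
position: [0.6447, 0.0096, 0.1551]
ee_rot: [-0.032, 0.706, 0.033, 0.706]
ft_force: [-0.3, 0.7, -3.1]
grip_width: 0.275
```

Call:
arm_command(
  moves=[
    [[1, 0.04, 0, 0, 0], [1, 0.04, 0, 0, 0], [1, 0, 0, 0, 0], [1, 0, 0, 0, 0]],
  ],
)

```text
clock: 16.47
position: [0.6447, 0.0096, 0.153]
ee_rot: [-0.032, 0.706, 0.033, 0.706]
ft_force: [-0.3, 1.2, -3.2]
grip_width: 0.269
```

Call:
arm_command(
  moves=[
    [[1, 0.04, 0, 0, 0], [1, 0.04, 0, 0, 0], [1, 0, 0, 0, 0], [1, 0, 0, 0, 0]],
  ],
)

```text
clock: 16.8
position: [0.6447, 0.0096, 0.151]
ee_rot: [-0.032, 0.706, 0.033, 0.706]
ft_force: [0.1, 2.0, -3.3]
grip_width: 0.269
```

Call:
arm_command(
  moves=[
    [[1, 0.04, 0, 0, 0], [1, 0.04, 0, 0, 0], [1, 0, 0, 0, 0], [1, 0, 0, 0, 0]],
  ],
)

```text
clock: 17.13
position: [0.6447, 0.0096, 0.149]
ee_rot: [-0.032, 0.706, 0.033, 0.706]
ft_force: [0.5, 2.3, -3.8]
grip_width: 0.271
```

Call:
arm_command(
  moves=[
    [[1, 0.04, 0.02, 0, 0], [1, 0.04, 0, 0, 0], [1, 0.04, 0, 0, 0], [1, 0, 0, 0, 0], [1, 0, 0, 0, 0]],
  ],
)

```text
clock: 17.55
position: [0.6447, 0.0097, 0.146]
ee_rot: [-0.032, 0.706, 0.032, 0.706]
ft_force: [0.0, 0.4, -3.3]
grip_width: 0.272
```

Call:
arm_command(
  moves=[
    [[1, 0.06, 0, 0, 0], [1, 0.06, 0, 0, 0], [1, 0, 0, 0, 0], [1, 0, 0, 0, 0]],
  ],
)

```text
clock: 17.88
position: [0.6446, 0.0098, 0.143]
ee_rot: [-0.032, 0.706, 0.032, 0.706]
ft_force: [1.1, 0.2, -2.2]
grip_width: 0.274
```

Call:
arm_command(
  moves=[
    [[1, 0.06, 0, 0, 0], [1, 0.06, 0, 0, 0], [1, 0, 0, 0, 0], [1, 0, 0, 0, 0]],
  ],
)

```text
clock: 18.22
position: [0.6446, 0.0099, 0.14]
ee_rot: [-0.032, 0.706, 0.032, 0.706]
ft_force: [-0.4, 0.4, -1.6]
grip_width: 0.272
```

Call:
arm_command(
  moves=[
    [[1, 0.06, 0, 0, 0], [1, 0.06, 0, 0, 0], [1, 0, 0, 0, 0], [1, 0, 0, 0, 0]],
  ],
)

```text
clock: 18.55
position: [0.6446, 0.0099, 0.137]
ee_rot: [-0.032, 0.706, 0.032, 0.706]
ft_force: [0.3, -0.4, -3.0]
grip_width: 0.274
```

Expect seating at TCP z ≈ 0.132; smaller steps now.

Call:
arm_command(
  moves=[
    [[1, 0.06, 0, 0, 0], [1, 0.06, 0, 0, 0], [1, 0, 0, 0, 0], [1, 0, 0, 0, 0]],
  ],
)

```text
clock: 18.88
position: [0.6446, 0.0099, 0.1341]
ee_rot: [-0.032, 0.706, 0.032, 0.706]
ft_force: [-1.4, -1.0, -1.7]
grip_width: 0.274
```

Call:
arm_command(
  moves=[
    [[1, 0.04, 0, 0, 0], [1, 0, 0, 0, 0], [1, 0, 0, 0, 0]],
  ],
)

```text
clock: 19.13
position: [0.6447, 0.01, 0.1331]
ee_rot: [-0.032, 0.706, 0.032, 0.706]
ft_force: [-0.0, -0.8, -2.0]
grip_width: 0.272
```

Call:
arm_command(
  moves=[
    [[1, 0.03, 0, 0, 0], [1, 0, 0, 0, 0], [1, 0, 0, 0, 0]],
  ],
)

```text
clock: 19.38
position: [0.6447, 0.0099, 0.1324]
ee_rot: [-0.032, 0.706, 0.032, 0.706]
ft_force: [-0.3, -0.7, -1.8]
grip_width: 0.269
```

Call:
arm_command(
  moves=[
    [[1, 0.02, 0, 0, 0], [1, 0, 0, 0, 0], [1, 0, 0, 0, 0]],
  ],
)

```text
clock: 19.63
position: [0.6446, 0.0099, 0.132]
ee_rot: [-0.032, 0.706, 0.032, 0.706]
ft_force: [-1.1, -1.0, 0.3]
grip_width: 0.272
```

Call:
arm_command(
  moves=[
    [[1, 0.02, 0, 0, 0], [1, 0, 0, 0, 0], [1, 0, 0, 0, 0]],
  ],
)

```text
clock: 19.88
position: [0.6447, 0.0099, 0.132]
ee_rot: [-0.032, 0.706, 0.032, 0.706]
ft_force: [-4.1, -0.5, 5.1]
grip_width: 0.272
```

Run:
```python
from h import *
o=st()
snap('side','side7')
im=cv2.convertScaleAbs(cv2.imread('pics/side7.png'),alpha=1.4)
crop(im,(320,120,420,210),6.6,'o7side')
```

```text
{'clock': 19.8833, 'position': [0.6447, 0.0099, 0.132], 'ee_rot': [-0.0323, 0.7063, 0.0325, 0.7064], 'ft_force': [-4.1201, -0.5414, 5.0852], 'grip_width': 0.2717}
```

View pics/o7side.png

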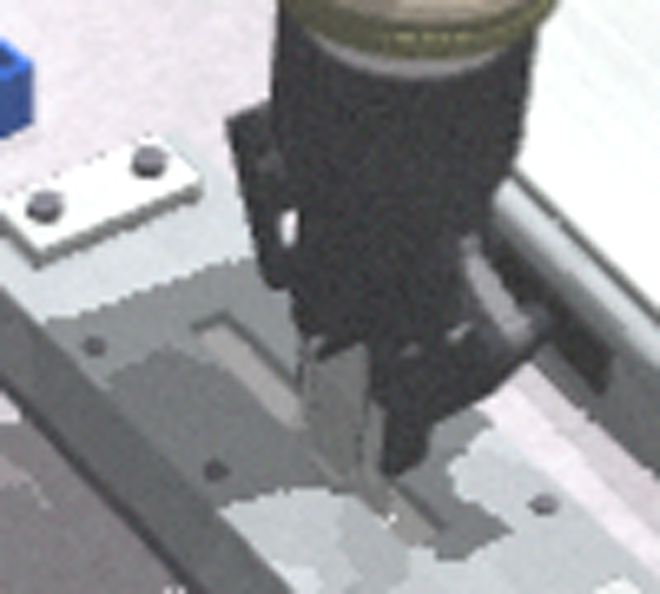

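Call:
arm_command(
  moves=[
    [[0.65, 0, 0, 0, 0], [0.6, 0, 0, 0, 0], [0.5, 0, 0, 0, 0], [0.3, 0, 0, 0, 0], [0.1, 0, 0, 0, 0], [0, 0, 0, 0, 0], [0, 0, 0, 0, 0], [0, 0, 0, 0, 0], [0, 0, 0, 0, 0]],
  ],
  force=20,
)

```text
clock: 20.68
position: [0.6446, 0.01, 0.1314]
ee_rot: [-0.032, 0.706, 0.032, 0.706]
ft_force: [-0.1, -1.0, -0.1]
grip_width: 0.998
```

Call:
arm_command(
  moves=[
    [[0, -0.2, 0, 0, 0], [0, -0.5, 0, 0, 0], [0, -0.7, 0, 0, 0], [0, -0.7, 0, 0, 0], [0, -0.7, 0, 0, 0], [0, -0.7, 0, 0, 0], [0, -0.5, 0, 0, 0], [0, 0, 0, 0, 0], [0, 0, 0, 0, 0]],
  ],
)

```text
clock: 21.43
position: [0.6449, 0.0099, 0.2323]
ee_rot: [-0.032, 0.706, 0.033, 0.707]
ft_force: [0.5, -0.5, -0.7]
grip_width: 0.997
```

Run:
```python
from h import *
o=st()
snap('side','side8');snap('wrist','wrist8')
im=cv2.convertScaleAbs(cv2.imread('pics/side8.png'),alpha=1.4)
crop(im,(330,140,410,210),5.5,'o8side')
a=cv2.imread('pics/o8side.png'); b=cv2.imread('pics/wrist8.png')[:385,150:510]
cv2.imwrite('pics/o8.png',np.hstack([a[:385],b]))
```

```text
{'clock': 21.4333, 'position': [0.6449, 0.0099, 0.2323], 'ee_rot': [-0.0323, 0.7058, 0.0325, 0.7069], 'ft_force': [0.5351, -0.4737, -0.7472], 'grip_width': 0.997}
```

View pics/o8.png

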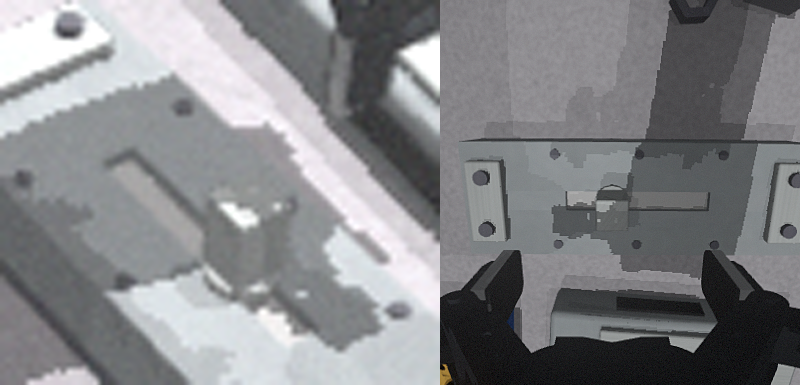

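The pin stands upright with its collar flat on the fixture (side view about (373,187), wrist view about (322,205)). The gripper is open and clear of it, so I'm handing in.

```bash
python3 -c "
from h import *
manip.hand_in(); st()"
```

```text
the job is handed in; nothing more can be done
the job is handed in; nothing more can be done
```

The pin is home in the shuttered hole and released, and I handed the job in at about 21.5 s of the 72 s allowed. The hand-in reports no verdict.

- **Slot:** I lifted the grey square-headed pin, leaving the red look-alikes alone, and lowered it into the -y end of the slot. I found the slot's centre line by feeling both walls.
- **Slide:** I moved the pin along the strip under about 6 N. The support force fell away about 21 mm to the -y side of the slot's middle, which marked the hole.
- **Seating:** The pin went in with at most about 2 N sideways. The collar met the fixture at the expected height (TCP z 0.132 m) with about 8 N. The highest force I read between pin and fixture was about 8 N, against the 25 N limit.
- **Last checks:** After release, the side and wrist pictures show the pin upright with its collar flat on the fixture. The gripper was about 100 mm above its release height, and the wrist force was back to about zero. I did not re-measure the gauges, nuts, screwdriver or bottle; the arm's path kept clear of them.
- **Disagreements:** The cameras disagreed by 2–5 mm on the slot's sideways position. The wall-to-wall travel I felt was about 4 mm, against 3 mm nominal, probably from give in the grip. I used the felt centre.

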